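Knock the stage clamp's lock pin home and close its guard

TASK

Lock the stage clamp: hold the mallet and, with its striking face, knock the sprung, sloping lock pin down with a brisk blow (not a slow push) until it clicks home against its stop and stays down. The depth of the stop is preset and must be felt: leave it where it is set, do not force the pin on past it. Then stand the mallet back upright on its striking face on the bench top, let go of it, and take the guard by its handle and lower it gently, without letting it drop, onto its stop posts. Leave the bottle, the objective and the dish alone.

Things in the scene. Friction and masses are not known exactly. Their poses are not given: they have to be found in the camera images.
- clamp: Stage clamp bolted to the bench: black base plate 170 (x) x 160 (y) x 12 mm with an aluminium bracket (100 x 84 mm sloping face, 25 degrees, lower on the -x side towards the robot), two steel stop posts 12 mm thick and 81 mm tall at x -45, y +-64 mm, and two hinge posts 94 mm tall at x +67, y +-64 mm. Origin: centre of the underside of the base plate; z up, -x is the front. Its place and yaw vary
- pin_cap (a point): Centre of the top of the lock pin's steel cap (disc 30 mm across, 6 mm thick, on a 16 mm shaft). Its z axis is the pin's axis, pointing out of the sloping face, so it leans 25 degrees from vertical towards the clamp's -x; x axis lies in the slope and points uphill. With the pin up it is 36 mm from the sloping face, with the pin home 6 to 18 mm; it moves with the pin
- lock_pin (a joint): How far the lock pin is pressed in (m): 0 up; home at 0.018 to 0.030, where a hidden stop is set, differently each time: feel it. A spring resists with 2 to 5 N, a catch with about 15 N from 10 to 5 mm before home, then it clicks onto the stop and stays. Let go before that, it springs back to 0. Forcing it with over 50 N shifts the stop. A blow at 0.12 m/s is ample
- guard (a joint): Angle of the guard (rad): 0 lying level on its stop posts, about 1.57 upright, 1.8 leaning back fully open. Stiff hinge: it stays put when open but falls by itself below about 1 rad
- guard_bar (a point): Middle of the guard's handle bar: round aluminium bar 12 mm thick, 90 mm long along y, 57 mm beyond the free edge of the guard plate and joined to it by a stalk at each end, so fingers can straddle it from above at any guard angle (the gap between bar and plate is about 50 mm); 175 mm from the hinge. x axis points from the bar to the hinge
- guard_hinge (a point): Middle of the guard's hinge axis (along the clamp's y axis), at x +65, z 84 mm of the clamp. The guard is an amber plate 120 x 150 x 6 mm in a black frame, on the -x side of the hinge when closed
- mallet: Mallet, 0.35 kg: black rubber head 44 x 44 mm square and 90 mm tall with a steel band, standing upright on one of its two square striking faces, and a round wooden handle 22 mm thick that leaves the head level, 45 mm above the lower face, towards -x and ends 155 mm from the head's axis. Origin: centre of the lower striking face; z along the head, up. It stands left or right of the clamp
- bottle: Amber bottle 64 mm across, 150 mm tall, bystander; origin under its centre
- objective: Dark steel microscope objective 54 mm across, 80 mm tall, bystander; origin under its centre
- dish: White open dish 120 x 90 x 35 mm, bystander; origin under its centre
There are look-alikes about, which are no part of the job. What is shaped like the mallet but green or turquoise is not meant.

How it is judged:
By the outcome, as a careful person would: the job done as asked, in the order asked, and still so for the second after the job is handed in, with the robot touching nothing.
It also fails if it takes over 72 s, if anything falls off the work surface, if the arm or the gripper's body presses on something with over 40 N, if the wrist force passes 120 N, or if a joint passes its speed limit or range.

ROBOT

A 6-joint arm with a two-finger parallel gripper is mounted at the origin on the work surface. World frame = base frame: x ahead of the robot, y to its left, z up, the work surface at z = 0. Lengths are in m, angles in rad, forces in N, time in s.
With the tool pointing down it reaches from about 0.25 to 0.775 m from the base axis. Payload 4 kg.
Tool frame: the origin (TCP) lies midway between the tips of the shut fingers; the grasp point (between the pads) lies 19 mm behind it (arm.grip_depth is the distance from the TCP to the grasp point, in m); z points along the fingers, y is the direction in which the jaws open and shut (so a half turn about z gives the same grasp; the last joint's range is limited). The gripper opens to 94 mm and grips with 3 to 60 N. Pads are 16 mm wide; open, the fingers measure 119 mm over their backs; the gripper's body (75 mm by 177 mm) begins 78 mm behind the grasp point.
Start: joints at [-1.344, 0.087, 1.371, -0, 1.684, -0.103], TCP at [0.178, -0.52, 0.206] pointing down, gripper open.
Joint ranges: [-3.1, 3.1], [-0.76, 2.03], [0.27, 2.55], [-1.08, 4.22], [0.17, 2.65], [-2.57, 2.57]. Speed limits (rad/s): [2.79, 2.79, 3.14, 3.14, 3.14, 3.14].

INTERFACE

Orientations are given as a rotation vector (axis times angle).
In Python, from plant import arm gives the robot as it stands.
- The arm moves only by the tool servo_tool, never from a script. Its argument "plan" is a list of rows, each a list of 2 entries, a list of its own where there are three numbers: the shift along the tool's x, y, z scaled (see below), then the turn, a rotation vector about the tool's x, y, z scaled (see below). A call has 1 to 10 rows; each row is the pose to reach, as a shift and turn from the pose commanded when the call began, along the tool's axes at that moment, turning the shorter way round; what a row does not reach only later rows make up. The controller multiplies each number of a shift by 0.3 m and each number of a turn by 360 degrees. A row lasts 1/12 s, in which the tool goes at most 41.7 mm and 7.16 degrees, less where a joint would pass 70% of its speed; a pose out of reach is approached as far as the arm can. A call with a number of a shift or a turn outside -1 to 1 is refused whole. A call with a gripper value outside its range is refused whole. "gripper" is the opening, from 0 (shut) to 1 (fully open), set as the call begins (left out, the last holds). The fingers move at their own pace and stop on an object; "grip_force" is the grip in N (left out, the last holds). Time passes only in rows, so rows that repeat a pose let the fingers close. It gives the time, the measured TCP pose, the force and the opening at its end, in the units of the state.
- arm.read_state(): the state, without advancing time (a new reading comes with each control period).
- arm.snapshot(name): name is "scene" or "top" or "wrist"; returns a dict with "img" (400x640x3 uint8, red, green, blue), "mtx" (3x3 intrinsics, pixels), "rvec" (rotation vector, rad) and "tvec" (3), from world to camera coordinates, as OpenCV has them; the wrist camera has in their place "T_tool_cam" (4x4, takes a point from camera to tool coordinates, whose origin is the TCP and whose axes are the flange's). Camera axes: x right, y down, z forward; pixel columns grow to the right and rows downward; lengths in m; the calibration is good to about 2 mm. A picture is of the moment at which its call begins: read the wrist's pose just before it. There is no depth.
- arm.close_job(): hands the job in, once; it reports no verdict.
The state is a dict: "time_s": time; "q": joint angles; "joint_vel": joint speeds; "tau": joint torques, N m; "ee_pos": TCP position; "eef_rot": TCP orientation; "ft_force": force on the tool from outside, world axes, zero at the start; "moment": the same for the moment, N m; "gripper_width": finger opening in m.
Only numpy, scipy, OpenCV 4.12 (cv2) and the standard library are available. Lean on these libraries where they do the work, as an engineer would, in place of code of your own. Each camera call takes 0.05 s, during which the arm holds its last target. There are 200 camera calls.

## Working session

There is one attempt and no reset: what is moved stays moved. The work goes in short steps, Python scripts to look and compute and a tool call to move; the robot and the scene stay as the last step left them, time stands still between calls to the robot, and variables do not carry over. Pictures are saved under pics/ and viewed, about 8 in all and at most 12, crops included, and the job is handed in when it is done.

Besides the shell and the picture viewer there is one more tool, called after "Call:" as name(argument=value, ...) on one line, values as JSON. servo_tool: Moves the arm, as the interface text tells. Shifts and turns lie within -1 to 1; 1 stands for 0.3 m of shift or 360 degrees of turn. Its arguments: {"type":"object","properties":{"plan":{"type":"array","items":{"type":"array"}},"gripper":{"type":"number"},"grip_force":{"type":"number"}},"required":["plan"]}

```bash
mkdir -p pics; ls; python3 - <<'E'
from plant import arm
import cv2,json,numpy as np
s=arm.read_state();print({k:np.round(v,3).tolist() for k,v in s.items()})
for n in("scene","top"):
    d=arm.snapshot(n);cv2.imwrite(f"pics/{n}0.png",d["img"][:,:,::-1])
    print(n,np.round(d["mtx"],1).tolist(),np.round(d["rvec"],4),np.round(d["tvec"],4))
    np.savez(f"{n}.npz",mtx=d["mtx"],rvec=d["rvec"],tvec=d["tvec"])
w=arm.snapshot("wrist");np.savez("wrist.npz",mtx=w["mtx"],T=w["T_tool_cam"]);print(w["mtx"],w["T_tool_cam"])
E
```

```text
pics
{'time_s': 0.0, 'q': [-1.344, 0.088, 1.372, 0.0, 1.684, -0.103], 'joint_vel': [-0.002, 0.002, 0.0, 0.002, -0.0, 0.001], 'tau': [-0.0, -34.018, -30.242, 0.072, 0.033, -0.0], 'ee_pos': [0.178, -0.52, 0.204], 'eef_rot': [-3.097, -0.515, 0.0], 'ft_force': [-0.123, -1.022, 0.188], 'moment': [0.029, -0.017, 0.017], 'gripper_width': 0.094}
scene [[413.4, 0.0, 316.6], [0.0, 413.4, 192.1], [0.0, 0.0, 1.0]] [ 1.455   1.7936 -0.9818] [ 0.182  -0.2359  1.715 ]
top [[389.0, 0.0, 319.0], [0.0, 389.0, 208.8], [0.0, 0.0, 1.0]] [ 2.1547 -2.1149  0.1625] [-0.0691  0.642   0.903 ]
[[287.52115957   0.         312.60338349]
 [  0.         287.52115957 202.86867936]
 [  0.           0.           1.        ]] [[-1.09208318e-05 -9.63055223e-01 -2.69303988e-01  7.82255168e-02]
 [ 9.99999872e-01  1.25952466e-04 -4.90969374e-04  1.08234868e-03]
 [ 5.06750121e-04 -2.69303959e-01  9.63055098e-01 -1.78553541e-01]
 [ 0.00000000e+00  0.00000000e+00  0.00000000e+00  1.00000000e+00]]
```

View pics/scene0.png

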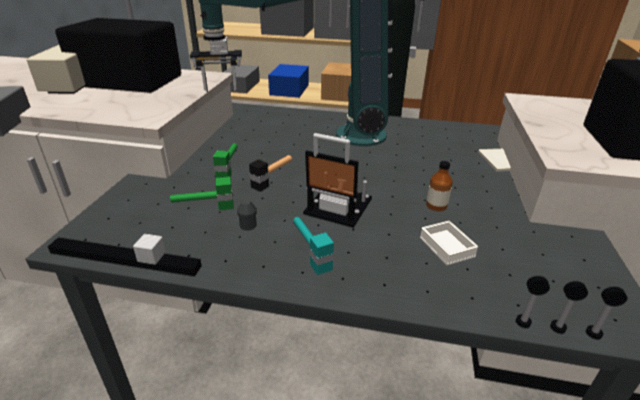

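View pics/top0.png

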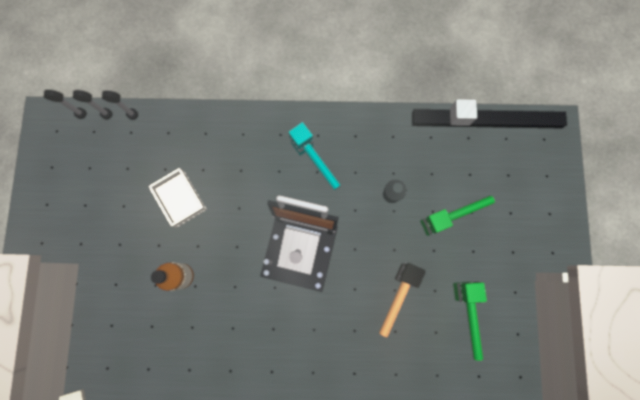

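Candidates for the mallet in the top view are green (440,220), green (474,292), turquoise (301,134) and black with a wooden handle (410,273). Only the last one fits the description. I'll check it in a close crop and measure.

```bash
python3 - <<'E'
import cv2
a=cv2.imread("pics/top0.png")[190:340,255:435];cv2.imwrite("pics/c1.png",cv2.resize(a,None,fx=4,fy=4,interpolation=cv2.INTER_CUBIC))
a=cv2.imread("pics/scene0.png")[125:235,235:385];cv2.imwrite("pics/c2.png",cv2.resize(a,None,fx=5,fy=5,interpolation=cv2.INTER_CUBIC))
E
```

```text
(no output)
```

View pics/c1.png

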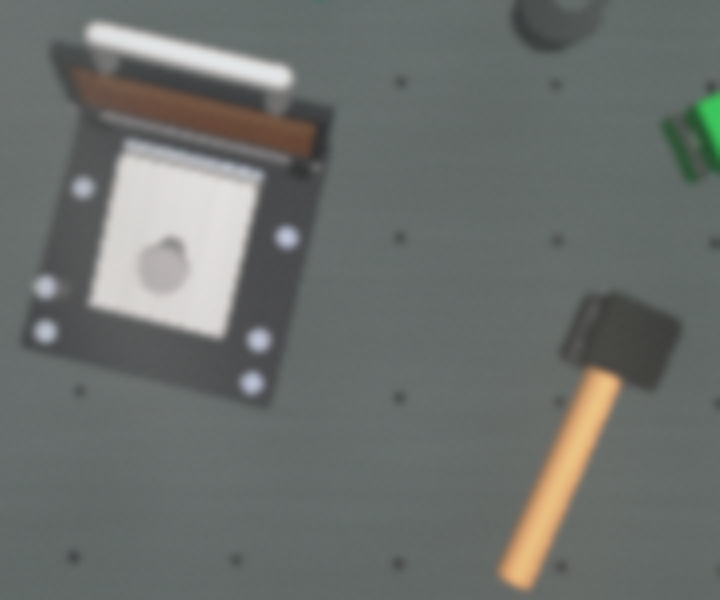

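View pics/c2.png

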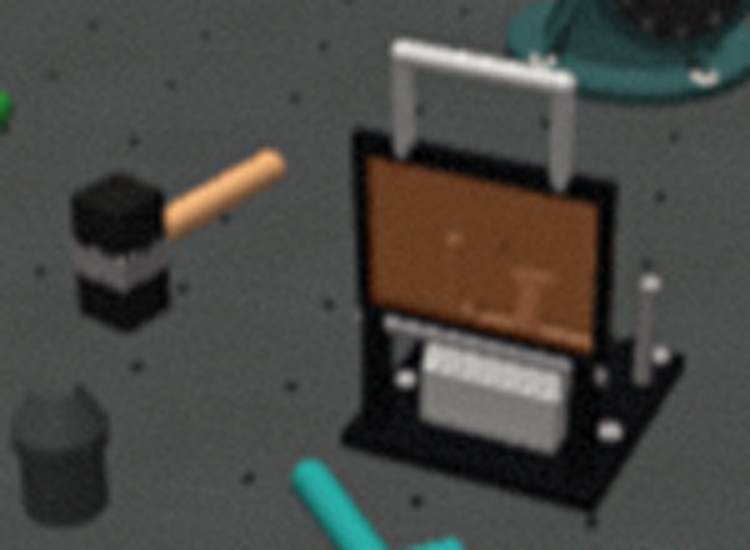

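The crops confirm the black-headed, wooden-handled mallet: head top about (632,340) and handle end about (515,578) in c1. The guard is up, with the bar ends at (95,35) and (285,77). The cap is at (162,266).

```bash
cat > h.py <<'E'
import numpy as np,cv2
from scipy.optimize import least_squares
from scipy.spatial.transform import Rotation as R
def cam(n):
    d=np.load(n+".npz");return d["mtx"],R.from_rotvec(d["rvec"]).as_matrix(),d["tvec"]
def wcam(s):  # wrist camera at state s
    d=np.load("wrist.npz");T=np.eye(4);T[:3,:3]=R.from_rotvec(s["eef_rot"]).as_matrix();T[:3,3]=s["ee_pos"]
    M=np.linalg.inv(T@d["T"]);return d["mtx"],M[:3,:3],M[:3,3]
def proj(c,p):
    K,r,t=c;q=(np.atleast_2d(p)@r.T+t)@K.T;return q[:,:2]/q[:,2:]
def ray(c,uv):
    K,r,t=c;o=-r.T@t;d=r.T@np.linalg.solve(K,[uv[0],uv[1],1]);return o,d
def atz(c,uv,z):
    o,d=ray(c,uv);return o+d*(z-o[2])/d[2]
def tri(obs):
    A=np.zeros((3,3));b=np.zeros(3)
    for c,uv in obs:
        o,d=ray(c,uv);d=d/np.linalg.norm(d);P=np.eye(3)-np.outer(d,d);A+=P;b+=P@o
    x=np.linalg.solve(A,b);return x,[np.linalg.norm(proj(c,x)[0]-uv) for c,uv in obs]
def c1(u,v):return np.array([255+u/4,190+v/4])
def c2(u,v):return np.array([235+u/5,125+v/5])
def clampT(x,y,yaw):return R.from_euler('z',yaw).as_matrix(),np.array([x,y,0])
E
python3 - <<'E'
from h import *
np.set_printoptions(precision=4,suppress=True)
t,s=cam("top"),cam("scene")
print("cams",ray(t,(0,0))[0],ray(s,(0,0))[0])
for n,a,b in[("barL",(95,35),(400,48)),("barR",(285,77),(568,80)),("hend",(515,578),(270,162)),("headtop",(634,341),(119,198)),("postR",(252,383),(650,283))]:
    print(n,*tri([(t,c1(*a)),(s,c2(*b))]))
print("hend z.045",atz(t,c1(515,578),.045),"headtop z.09",atz(t,c1(634,341),.09))
loc=[(-.085,.08,.012),(-.085,-.08,.012),(.085,-.08,.012),(-.045,-.064,.081)]
px=[c1(22,345),c1(270,405),c1(330,105),c1(252,383)]
cands={}
for k in (3,4):
    f=lambda p:(proj(t,np.array(loc[:k])@clampT(*p)[0].T+clampT(*p)[1])-np.array(px[:k])).ravel()
    r=least_squares(f,[.5,0,0]);print(k,r.x,r.fun)
Rm,o=clampT(*r.x)
for l in[(-.045,.064,.081),(-.045,-.064,.081),(.067,.064,.094),(.067,-.064,.094),(-.045,.064,.012)]:
    print(l,(proj(t,Rm@l+o)[0]-[255,190])*4,(proj(s,Rm@l+o)[0]-[235,125])*5)
# cap on plane y=0 of clamp
oo,d=ray(t,c1(162,266));oo=Rm.T@(oo-o);d=Rm.T@d
for z in(.07,.085,.1,.115):print("cap clamp",oo+d*(z-oo[2])/d[2])
E
```

```text
cams [ 0.4918 -0.0657  0.993 ] [1.5854 0.1281 0.7072]
barL [ 0.6328 -0.0233  0.2793] [np.float64(21.70848696079057), np.float64(15.999753563793554)]
barR [ 0.6058 -0.027   0.25  ] [np.float64(23.90530204418772), np.float64(17.683046676500894)]
hend [ 0.3487 -0.2136  0.0475] [np.float64(0.27393211923201977), np.float64(0.18415115975756616)]
headtop [ 0.4866 -0.2762  0.0842] [np.float64(0.6993815714333589), np.float64(0.5032514385060944)]
postR [0.4537 0.0017 0.0434] [np.float64(25.0722961527185), np.float64(19.023829427369947)]
hend z.045 [ 0.3484 -0.2146  0.045 ] headtop z.09 [ 0.487  -0.2764  0.09  ]
3 [ 0.549  -0.0077 -0.1662] [ 0.1031 -0.6456  1.3318 -3.5467 -1.4689  4.4288]
4 [ 0.54   -0.0075 -0.1951] [ -0.879    1.929    0.0403   0.9281  -0.8039   9.0491   1.5178 -10.7676]
(-0.045, 0.064, 0.081) [ 42.8585 292.4168] [648.5431 278.6174]
(-0.045, -0.064, 0.081) [258.0713 339.9298] [450.1018 236.1552]
(0.067, 0.064, 0.094) [ 84.5346 102.7761] [590.7346 352.1886]
(0.067, -0.064, 0.094) [298.9315 148.9939] [378.4253 303.7798]
(-0.045, 0.064, 0.012) [ 58.4577 294.7306] [640.2503 375.0503]
cap clamp [-0.0152  0.0005  0.07  ]
cap clamp [-0.0155 -0.0006  0.085 ]
cap clamp [-0.0158 -0.0017  0.1   ]
cap clamp [-0.0162 -0.0028  0.115 ]
```

```bash
python3 - <<'E'
from h import *
np.set_printoptions(precision=4,suppress=True)
t,s=cam("top"),cam("scene")
for n,a,b in[("barL",(95,35),(568,80)),("barR",(285,77),(400,48)),("postL",(45,287),(650,283))]:
    print(n,*tri([(t,c1(*a)),(s,c2(*b))]))
ob=[((-.085,.08,.012),t,c1(22,345)),((-.085,-.08,.012),t,c1(270,405)),((-.045,.064,.081),t,c1(45,287)),((-.045,-.064,.081),t,c1(259,340)),((-.045,.064,.081),s,c2(650,283)),((.085,-.08,.012),s,c2(343,435)),((.085,.08,.012),s,c2(592,505))]
f=lambda p:np.concatenate([proj(c,clampT(*p)[0]@l+clampT(*p)[1])[0]-u for l,c,u in ob])
r=least_squares(f,[.5,0,0]);print(r.x,r.fun.round(1));Rm,o=clampT(*r.x)
print("hinge",Rm@[.065,0,.084]+o)
bm=(tri([(t,c1(95,35)),(s,c2(568,80))])[0]+tri([(t,c1(285,77)),(s,c2(400,48))])[0])/2
l=Rm.T@(bm-o);print("bar local",l,"angle",np.arctan2(l[2]-.084,.065-l[0]),np.hypot(l[2]-.084,.065-l[0]))
h=np.array([.487,-.2763]);e=np.array([.3485,-.2141]);print("mallet handle yaw",np.arctan2(*(e-h)[::-1]),np.linalg.norm(e-h))
oo,d=ray(t,c1(162,266));oo=Rm.T@(oo-o);d=Rm.T@d
for z in(.07,.1):print("cap clamp",oo+d*(z-oo[2])/d[2])
E
```

```text
barL [0.6273 0.0201 0.2607] [np.float64(0.8974483268850336), np.float64(0.6750011629011263)]
barR [ 0.6084 -0.0711  0.2611] [np.float64(0.9395656882869813), np.float64(0.6840002580238218)]
postL [0.5113 0.0642 0.0796] [np.float64(0.4781788368569678), np.float64(0.37078070363066123)]
[ 0.5427 -0.0085 -0.2083] [-0.8  0.3 -0.1  0.1 -0.2 -0.2 -0.1 -0.9 -0.6 -0.3 -1.2 -0.5  0.4 -1.1]
hinge [ 0.6063 -0.0219  0.084 ]
bar local [ 0.0771 -0.0011  0.2609] angle 1.6390665602908006 0.1773134916966026
mallet handle yaw 2.719489523159374 0.15182585418827718
cap clamp [-0.018   0.0007  0.07  ]
cap clamp [-0.0187 -0.0015  0.1   ]
```

```bash
cat >> h.py <<'E'
def go(s,pos,rot):  # print shift and turn in servo units from measured state s
    R0=R.from_rotvec(s["eef_rot"]);sh=R0.inv().apply(np.array(pos)-s["ee_pos"]);tu=(R0.inv()*rot).as_rotvec()
    print("shift",(sh/.3).round(3),"turn",(tu/(2*np.pi)).round(4),"rows",np.linalg.norm(sh)/.0417,np.degrees(np.linalg.norm(tu))/7.16)
def down(yaw,tilt=0): # tool x at yaw, pointing down; tilt: tool z leans so that the hand leans to -x
    return R.from_euler('z',yaw)*R.from_euler('y',-tilt)*R.from_euler('x',np.pi)
E
python3 - <<'E'
from h import *
from plant import arm
s=arm.read_state();go(s,(.487,-.2763,.2),down(-.422))
E
```

```text
shift [ 1.237 -0.435  0.016] turn [-3.000e-04  1.000e-04  1.196e-01] rows 9.437256167632306 6.0157893076147495
```

Call:
servo_tool(plan=[[[0.12,-0.04,0],[0,0,0.02]],[[0.25,-0.09,0],[0,0,0.04]],[[0.37,-0.13,0],[0,0,0.06]],[[0.5,-0.17,0],[0,0,0.08]],[[0.62,-0.22,0],[0,0,0.1]],[[0.74,-0.26,0],[0,0,0.12]],[[0.86,-0.31,0],[0,0,0.12]],[[0.98,-0.35,0.01],[0,0,0.12]],[[0.98,-0.35,0.01],[0,0,0.12]]], gripper=1, grip_force=60)

```text
time_s: 0.9
ee_pos: [0.4263, -0.321, 0.2017]
eef_rot: [-3.07, 0.649, -0.002]
ft_force: [0.1, -0.2, -0.3]
gripper_width: 0.0938
```

```bash
cat > look.py <<'E'
import sys,cv2,numpy as np,pickle
from plant import arm
s=arm.read_state();d=arm.snapshot("wrist");n=sys.argv[1]
cv2.imwrite(f"pics/{n}.png",cv2.resize(d["img"][:,:,::-1],None,fx=1.25,fy=1.25,interpolation=cv2.INTER_CUBIC))
pickle.dump(s,open(n+".pkl","wb"))
print({k:np.round(s[k],4).tolist() for k in("time_s","ee_pos","eef_rot","ft_force","gripper_width")})
E
python3 look.py w1; python3 - <<'E'
from h import *
from plant import arm
s=arm.read_state();go(s,(.487,-.2763,.2),down(-.422))
E
```

```text
{'time_s': 0.9, 'ee_pos': [0.4263, -0.321, 0.2017], 'eef_rot': [-3.0701, 0.6491, -0.0015], 'ft_force': [0.0885, -0.1831, -0.3393], 'gripper_width': 0.0938}
shift [ 0.127 -0.226  0.006] turn [-0.0002  0.0001  0.0007] rows 1.863655504177467 0.03659378434584668
```

View pics/w1.png

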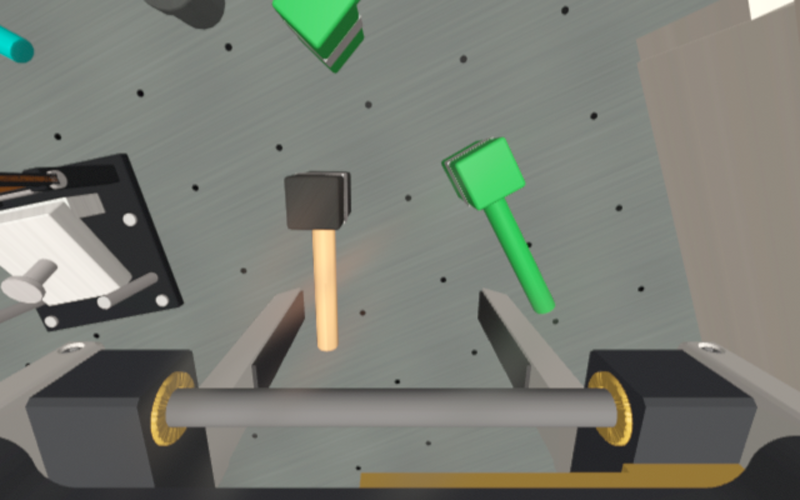

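The wrist view (pixels ×1.25) shows the mallet head top centred at about (315,202) and the handle end at (327,350). The cap is at about (23,285) and the right stop post top at about (105,302).

```bash
python3 - <<'E'
from h import *
from plant import arm
import pickle
np.set_printoptions(precision=4,suppress=True)
t,sc=cam("top"),cam("scene");w=wcam(pickle.load(open("w1.pkl","rb")))
p=lambda u,v:np.array([u,v])*.8
h,e1=tri([(t,c1(634,341)),(sc,c2(119,198)),(w,p(315,202))]);e,e2=tri([(t,c1(515,578)),(sc,c2(270,162)),(w,p(327,347))])
print(h,e1,e,e2,np.arctan2(*(h-e)[1::-1]))
print("wrist only",atz(w,p(315,202),.09),atz(w,p(327,347),.045))
print("postR",*tri([(t,c1(259,340)),(w,p(105,302))]))
c,ee=tri([(t,c1(162,266)),(w,p(23,285))]);Rm,o=clampT(.5427,-.0085,-.2083);print("cap",c,ee,"local",Rm.T@(c-o))
s=arm.read_state();go(s,(h[0],h[1],.14),down(-.422))
E
```

```text
[ 0.4866 -0.2777  0.0828] [np.float64(0.24806104763103914), np.float64(0.9429013321048488), np.float64(2.402431075277672)] [ 0.348  -0.2138  0.0472] [np.float64(0.38641892914451964), np.float64(0.20279643857021312), np.float64(0.5654667810547209)] -0.43178176127513157
wrist only [ 0.4877 -0.2819  0.09  ] [ 0.3462 -0.213   0.045 ]
postR [ 0.4835 -0.0621  0.0778] [np.float64(0.05145155219869421), np.float64(0.10776710819155055)]
cap [ 0.526  -0.0047  0.0782] [np.float64(0.46813067111367046), np.float64(1.0413293982133345)] local [-0.0171  0.0002  0.0782]
shift [ 0.128 -0.221  0.206] turn [-0.0002  0.0001  0.0007] rows 2.3567602994061096 0.03659378434584668
```

Call:
servo_tool(plan=[[[0.06,-0.11,0.02],[0,0,0.001]],[[0.129,-0.218,0.06],[0,0,0.001]],[[0.129,-0.218,0.15],[0,0,0.001]],[[0.129,-0.218,0.27],[0,0,0.001]],[[0.129,-0.218,0.38],[0,0,0.001]],[[0.129,-0.218,0.47],[0,0,0.001]],[[0.129,-0.218,0.515],[0,0,0.001]],[[0.129,-0.218,0.518],[0,0,0.001]],[[0.129,-0.218,0.518],[0,0,0.001]]])

```text
time_s: 1.7
ee_pos: [0.4831, -0.2828, 0.0461]
eef_rot: [-3.068, 0.673, 0.004]
ft_force: [-0.3, -0.7, 0.0]
gripper_width: 0.0939
```

Call:
servo_tool(plan=[[[0,0,0],[0,0,0]],[[0,0,0],[0,0,0]],[[0,0,0],[0,0,0]],[[0,0,0],[0,0,0]],[[0,0,0],[0,0,0]],[[0,0,0],[0,0,0]],[[0,0,0],[0,0,0]],[[0,0,0],[0,0,0]]], gripper=0, grip_force=60)

```text
time_s: 2.37
ee_pos: [0.4853, -0.2812, 0.0477]
eef_rot: [-3.067, 0.67, -0.002]
ft_force: [0.6, 2.9, -0.4]
gripper_width: 0.044
```

Call:
servo_tool(plan=[[[0,0,-0.05],[0,0,0]],[[0,0,-0.15],[0,0,0]],[[0,0,-0.28],[0,0,0]],[[0,0,-0.4],[0,0,0]],[[0,0,-0.5],[0,0,0]],[[0,0,-0.55],[0,0,0]],[[0,0,-0.55],[0,0,0]],[[0,0,-0.55],[0,0,0]]])

```text
time_s: 3.03
ee_pos: [0.4843, -0.2824, 0.2115]
eef_rot: [3.068, -0.671, -0.001]
ft_force: [0.6, -0.1, -3.8]
gripper_width: 0.0436
```

```bash
python3 - <<'E'
from h import *
from plant import arm
s=arm.read_state();print(s["ee_pos"],s["ft_force"],s["gripper_width"])
Rm,o=clampT(.5427,-.0085,-.2083)
a=Rm@[-np.sin(np.radians(25)),0,np.cos(np.radians(25))];cap=np.array([.526,-.005,.078]);print("a",a)
for d in(.08,.05):
    P=cap+a*(d+.0477);print(P);go(s,P,down(-.2083,np.radians(25)))
E
```

```text
[ 0.48426865 -0.28237295  0.2115351 ] [ 0.60972211 -0.13669971 -3.79375099] 0.04360375285902185
a [-0.4134829   0.08739617  0.90630779]
[0.47319823 0.00616049 0.1937355 ]
shift [-0.435 -0.859  0.059] turn [ 0.0078  0.0692 -0.0348] rows 6.9375020768665365 3.9144077453235266
[0.48560272 0.00353861 0.16654627]
shift [-0.394 -0.868  0.149] turn [ 0.0078  0.0692 -0.0348] rows 6.940828077607422 3.9144077453235266
```

Call:
servo_tool(plan=[[[-0.05,-0.1,0],[0.001,0.012,-0.006]],[[-0.11,-0.21,0],[0.003,0.025,-0.012]],[[-0.17,-0.33,0],[0.005,0.038,-0.02]],[[-0.22,-0.44,0],[0.006,0.05,-0.026]],[[-0.28,-0.56,0.02],[0.008,0.069,-0.035]],[[-0.34,-0.67,0.04],[0.008,0.069,-0.035]],[[-0.39,-0.77,0.06],[0.008,0.069,-0.035]],[[-0.435,-0.859,0.06],[0.008,0.069,-0.035]],[[-0.435,-0.859,0.06],[0.008,0.069,-0.035]],[[-0.435,-0.859,0.06],[0.008,0.069,-0.035]]])

```text
time_s: 3.87
ee_pos: [0.4712, 0.0084, 0.1899]
eef_rot: [3.013, -0.305, 0.656]
ft_force: [1.4, -0.5, -3.6]
gripper_width: 0.0437
```

```bash
python3 look.py w2; python3 - <<'E'
from h import *
from plant import arm
s=arm.read_state()
cap=np.array([.526,-.005,.078]);a=np.array([-.4135,.0874,.9063])
z=R.from_rotvec(s["eef_rot"]).as_matrix()[:,2];print("axis err deg",np.degrees(np.arccos(-z@a)))
F=s["ee_pos"]+z*.0477;print("face",F,"rel cap in tool",R.from_rotvec(s["eef_rot"]).inv().apply(cap-F))
print(proj(wcam(s),cap)[0]*1.25)
E
```

```text
{'time_s': 3.8667, 'ee_pos': [0.4712, 0.0084, 0.1899], 'eef_rot': [3.0128, -0.3053, 0.6558], 'ft_force': [1.4149, -0.4911, -3.6137], 'gripper_width': 0.0437}
axis err deg 0.3747664096850812
face [0.49124413 0.00292254 0.14730711] rel cap in tool [0.0035139  0.00067068 0.0778551 ]
[390.45941807 242.16480847]
```

View pics/w2.png

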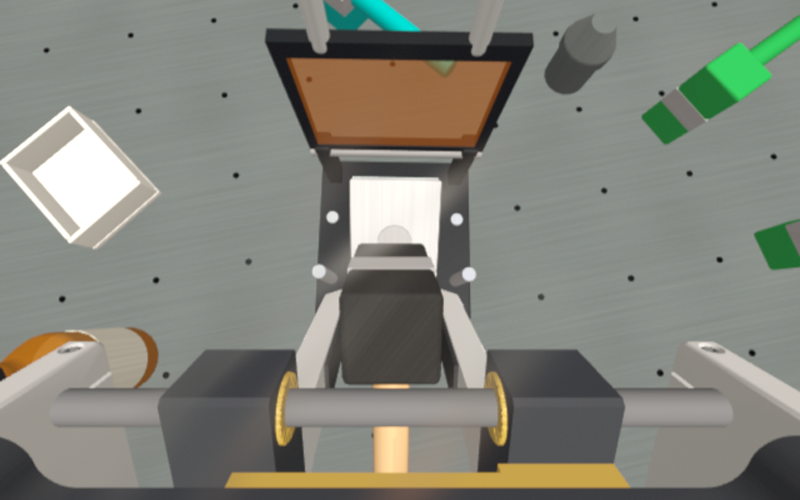

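The cap peeks out at about (393,242), which agrees with the projection, and the mallet is centred over it. I'll touch the cap softly to find it.

Call:
servo_tool(plan=[[[0.004,0,0.05],[0,0,0]],[[0.008,0.001,0.11],[0,0,0]],[[0.012,0.002,0.17],[0,0,0]],[[0.012,0.002,0.22],[0,0,0]],[[0.012,0.002,0.235],[0,0,0]],[[0.012,0.002,0.235],[0,0,0]],[[0.012,0.002,0.235],[0,0,0]],[[0.012,0.002,0.235],[0,0,0]]])

```text
time_s: 4.58
ee_pos: [0.5059, -0.0015, 0.1325]
eef_rot: [3.009, -0.314, 0.668]
ft_force: [-0.5, 1.3, -4.1]
gripper_width: 0.0436
```

Call:
servo_tool(plan=[[[0,0,0.01],[0,0,0]],[[0,0,0.015],[0,0,0]],[[0,0,0.015],[0,0,0]]])

```text
time_s: 4.83
ee_pos: [0.508, -0.0013, 0.1285]
eef_rot: [3.009, -0.312, 0.669]
ft_force: [-0.5, 0.2, -2.3]
gripper_width: 0.0437
```

Call:
servo_tool(plan=[[[0,0,0.01],[0,0,0]],[[0,0,0.015],[0,0,0]],[[0,0,0.015],[0,0,0]]])

```text
time_s: 5.08
ee_pos: [0.5097, -0.0015, 0.1237]
eef_rot: [3.01, -0.312, 0.668]
ft_force: [0.0, -0.4, -1.8]
gripper_width: 0.0437
```

Call:
servo_tool(plan=[[[0,0,0],[0,0,0]],[[0,0,0],[0,0,0]],[[0,0,0],[0,0,0]],[[0,0,0],[0,0,0]]])

```text
time_s: 5.42
ee_pos: [0.5094, -0.0014, 0.1236]
eef_rot: [3.01, -0.313, 0.667]
ft_force: [1.2, 0.1, -1.8]
gripper_width: 0.0439
```

Call:
servo_tool(plan=[[[0,0,-0.01],[0,0,0]],[[0,0,-0.02],[0,0,0]],[[0,0,-0.02],[0,0,0]],[[0,0,-0.02],[0,0,0]],[[0,0,-0.02],[0,0,0]]])

```text
time_s: 5.83
ee_pos: [0.5067, -0.0009, 0.129]
eef_rot: [3.01, -0.313, 0.666]
ft_force: [-1.6, 0.3, -1.6]
gripper_width: 0.0438
```

Call:
servo_tool(plan=[[[0,0,-0.01],[0,0,0]],[[0,0,-0.02],[0,0,0]],[[0,0,-0.02],[0,0,0]],[[0,0,-0.02],[0,0,0]],[[0,0,-0.02],[0,0,0]]])

```text
time_s: 6.25
ee_pos: [0.5043, -0.0005, 0.1344]
eef_rot: [3.01, -0.313, 0.666]
ft_force: [0.6, 0.4, -3.3]
gripper_width: 0.044
```

Call:
servo_tool(plan=[[[0,0,-0.01],[0,0,0]],[[0,0,-0.02],[0,0,0]],[[0,0,-0.02],[0,0,0]],[[0,0,-0.02],[0,0,0]],[[0,0,-0.02],[0,0,0]]])

```text
time_s: 6.67
ee_pos: [0.5019, -0.0, 0.1399]
eef_rot: [3.01, -0.313, 0.667]
ft_force: [1.5, 0.6, -4.3]
gripper_width: 0.0437
```

Contact is at TCP z≈0.131. First blow: run back, then strike to about 16 mm of pin travel.

Call:
servo_tool(plan=[[[0,0,-0.04],[0,0,0]],[[0,0,-0.09],[0,0,0]],[[0,0,-0.114],[0,0,0]],[[0,0,-0.114],[0,0,0]],[[0,0,-0.114],[0,0,0]],[[0,0,-0.047],[0,0,0]],[[0,0,0.02],[0,0,0]],[[0,0,0.086],[0,0,0]],[[0,0,0.086],[0,0,0]]])

```text
time_s: 7.42
ee_pos: [0.5104, -0.0023, 0.1111]
eef_rot: [3.012, -0.313, 0.653]
ft_force: [-0.4, -0.7, -4.6]
gripper_width: 0.0437
```

Call:
servo_tool(plan=[[[0,0,-0.06],[0,0,0]],[[0,0,-0.16],[0,0,0]],[[0,0,-0.28],[0,0,0]],[[0,0,-0.34],[0,0,0]],[[-0.06,0,-0.36],[0,0,0]],[[-0.12,0,-0.36],[0,0,0]],[[-0.12,0,-0.36],[0,0,0]],[[-0.12,0,-0.36],[0,0,0]]])

```text
time_s: 8.08
ee_pos: [0.4354, 0.0139, 0.1988]
eef_rot: [3.01, -0.312, 0.666]
ft_force: [-0.0, -0.2, -3.4]
gripper_width: 0.0436
```

```bash
python3 look.py w3; python3 - <<'E'
from h import *
import pickle
a=np.array([-.4135,.0874,.9063]);s=pickle.load(open("w3.pkl","rb"))
for c0 in(np.array([.526,-.005,.078]),np.array([.5225,-.004,.0875])):
  for d in(0,.02,.025,.03):print(d,proj(wcam(s),c0-a*d)[0]*1.25)
im=cv2.imread("pics/w3.png")[150:300,300:500];cv2.imwrite("pics/w3c.png",cv2.resize(im,None,fx=4,fy=4,interpolation=cv2.INTER_CUBIC))
E
```

```text
{'time_s': 8.0833, 'ee_pos': [0.4354, 0.0139, 0.1988], 'eef_rot': [3.0099, -0.312, 0.6663], 'ft_force': [-0.0486, -0.206, -3.3896], 'gripper_width': 0.0436}
0 [389.8538406  204.73720514]
0.02 [389.95922022 201.84971734]
0.025 [389.98376024 201.17730051]
0.03 [390.00763687 200.52306141]
0 [389.5075766 205.5164069]
0.02 [389.63588652 202.49886929]
0.025 [389.66570225 201.79767564]
0.03 [389.69468877 201.11598312]
```

View pics/w3c.png

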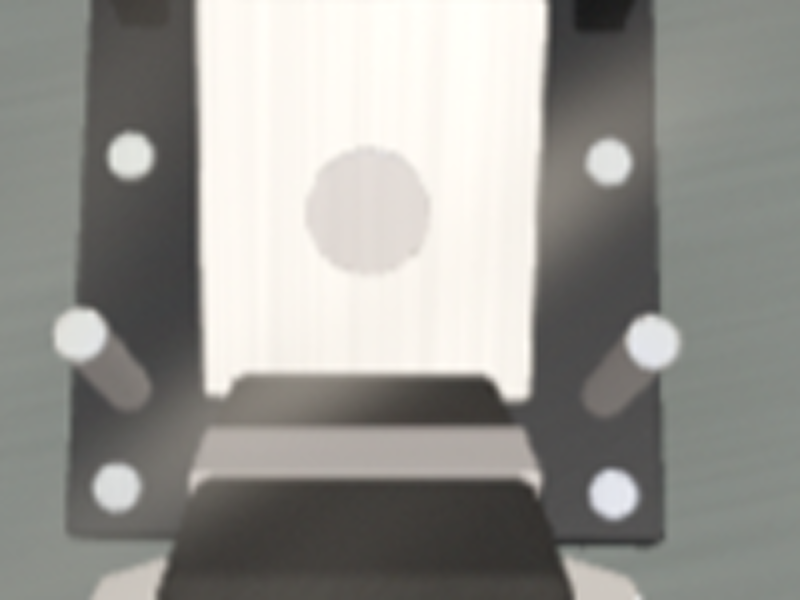

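```bash
python3 - <<'E'
from h import *
import pickle
a=np.array([-.4135,.0874,.9063])
for n in("w2","w3"):
  c=wcam(pickle.load(open(n+".pkl","rb")))
  for d in(0,.02,.025,.03):
    p=np.array([.5225,-.004,.0875])-a*d;print(n,d,"cap diameter px*1.25",287.5*.03/(c[1]@p+c[2])[2]*1.25)
g=cv2.cvtColor(cv2.imread("pics/w2.png"),cv2.COLOR_BGR2GRAY)
print(g[236,360:430:2]);g=cv2.cvtColor(cv2.imread("pics/w3.png"),cv2.COLOR_BGR2GRAY);print(g[202,365:425:2])
E
```

```text
w2 0 cap diameter px*1.25 35.65627357284156
w2 0.02 cap diameter px*1.25 33.52532739321157
w2 0.025 cap diameter px*1.25 33.03180278382767
w2 0.03 cap diameter px*1.25 32.55259767823236
w3 0 cap diameter px*1.25 33.97618536996915
w3 0.02 cap diameter px*1.25 32.032276287142835
w3 0.025 cap diameter px*1.25 31.58056469936886
w3 0.03 cap diameter px*1.25 31.141415815368504
[249 248 247 250 247 244 245 244 245 219 220 222 220 221 222 220 221 223
 222 221 223 222 223 223 221 225 248 252 252 252 253 251 250 252 251]
[252 248 246 248 247 247 221 222 220 218 220 220 219 222 221 219 221 222
 222 221 221 229 247 250 250 249 250 248 246 248]
```

The cap now sits at about (392,202). Its diameter has shrunk to about 31 px, which fits roughly 25 mm pressed, and no shaft shows, so the pin is locked. Next I'll take the mallet back to its old spot.

```bash
python3 - <<'E'
from h import *
from plant import arm
s=arm.read_state();go(s,(.4855,-.281,.18),down(-.422))
E
```

```text
shift [0.302 0.928 0.21 ] turn [-0.0077 -0.0691  0.0337] rows 7.180945709422716 3.886557543239049
```

Call:
servo_tool(plan=[[[0.03,0.11,0.02],[-0.001,-0.012,0.006]],[[0.07,0.23,0.04],[-0.003,-0.024,0.012]],[[0.11,0.35,0.07],[-0.005,-0.036,0.018]],[[0.15,0.47,0.1],[-0.006,-0.05,0.025]],[[0.19,0.59,0.13],[-0.008,-0.069,0.034]],[[0.23,0.71,0.16],[-0.008,-0.069,0.034]],[[0.27,0.82,0.19],[-0.008,-0.069,0.034]],[[0.302,0.928,0.21],[-0.008,-0.069,0.034]],[[0.302,0.928,0.21],[-0.008,-0.069,0.034]],[[0.302,0.928,0.21],[-0.008,-0.069,0.034]]])

```text
time_s: 8.97
ee_pos: [0.4859, -0.2837, 0.1782]
eef_rot: [3.069, -0.667, -0.002]
ft_force: [-0.2, 0.3, -3.6]
gripper_width: 0.0439
```

```bash
python3 - <<'E'
from h import *
from plant import arm
s=arm.read_state();print(s["ee_pos"],s["ft_force"]);go(s,(.4855,-.281,.060),down(-.422));go(s,(.4855,-.281,.0475),down(-.422))
E
```

```text
[ 0.48587779 -0.28365942  0.17820147] [-0.19071584  0.3266747  -3.64736125]
shift [-0.004 -0.008  0.394] turn [ 0.0002  0.0002 -0.0009] rows 2.835299545161217 0.04757364713607968
shift [-0.004 -0.008  0.436] turn [ 0.0002  0.0002 -0.0009] rows 3.1349897627105 0.04757364713607968
```

Call:
servo_tool(plan=[[[0,-0.004,0.08],[0,0,-0.001]],[[0,-0.004,0.18],[0,0,-0.001]],[[0,-0.004,0.28],[0,0,-0.001]],[[0,-0.004,0.36],[0,0,-0.001]],[[0,-0.004,0.4],[0,0,-0.001]],[[0,-0.004,0.41],[0,0,-0.001]],[[0,-0.004,0.418],[0,0,-0.001]],[[0,-0.004,0.418],[0,0,-0.001]],[[0,-0.004,0.418],[0,0,-0.001]]])

```text
time_s: 9.72
ee_pos: [0.4871, -0.2809, 0.0567]
eef_rot: [3.07, -0.651, 0.006]
ft_force: [-0.5, -0.4, -3.6]
gripper_width: 0.0438
```

Call:
servo_tool(plan=[[[0,0,0.005],[0,0,0]],[[0,0,0.01],[0,0,0]],[[0,0,0.012],[0,0,0]],[[0,0,0.012],[0,0,0]],[[0,0,0.012],[0,0,0]]])

```text
time_s: 10.13
ee_pos: [0.4857, -0.2802, 0.051]
eef_rot: [3.072, -0.652, 0.0]
ft_force: [-0.6, 0.1, -3.9]
gripper_width: 0.0435
```

Call:
servo_tool(plan=[[[0,0,0.004],[0,0,0]],[[0,0,0.008],[0,0,0]],[[0,0,0.01],[0,0,0]],[[0,0,0.01],[0,0,0]],[[0,0,0.01],[0,0,0]]])

```text
time_s: 10.55
ee_pos: [0.4857, -0.2801, 0.0477]
eef_rot: [3.072, -0.652, -0.0]
ft_force: [0.0, -0.2, -3.8]
gripper_width: 0.0438
```

Call:
servo_tool(plan=[[[0,0,0.002],[0,0,0]],[[0,0,0.003],[0,0,0]],[[0,0,0.003],[0,0,0]],[[0,0,0.003],[0,0,0]]])

```text
time_s: 10.88
ee_pos: [0.4859, -0.2802, 0.0475]
eef_rot: [3.072, -0.652, 0.001]
ft_force: [-0.4, 1.3, -0.5]
gripper_width: 0.0439
```

The mallet is resting on the bench, so I'll release it and rise.

Call:
servo_tool(plan=[[[0,0,0],[0,0,0]],[[0,0,0],[0,0,0]],[[0,0,0],[0,0,0]],[[0,0,0],[0,0,0]],[[0,0,0],[0,0,0]],[[0,0,0],[0,0,0]],[[0,0,0],[0,0,0]]], gripper=1)

```text
time_s: 11.47
ee_pos: [0.4858, -0.2802, 0.047]
eef_rot: [3.072, -0.652, 0.0]
ft_force: [-0.2, -0.6, -0.6]
gripper_width: 0.0867
```

Call:
servo_tool(plan=[[[0,0,-0.05],[0,0,0]],[[0,0,-0.15],[0,0,0]],[[0,0,-0.28],[0,0,0]],[[0,0,-0.42],[0,0,0]],[[0,0,-0.56],[0,0,0]],[[0,0,-0.7],[0,0,0]],[[0,0,-0.82],[0,0,0]],[[0,0,-0.9],[0,0,0]],[[0,0,-0.9],[0,0,0]],[[0,0,-0.9],[0,0,0]]])

```text
time_s: 12.3
ee_pos: [0.4863, -0.2801, 0.3189]
eef_rot: [3.07, -0.651, 0.006]
ft_force: [-0.9, -0.1, -0.4]
gripper_width: 0.0942
```

```bash
python3 - <<'E'
from h import *
from plant import arm
s=arm.read_state();print(s["ee_pos"],s["gripper_width"],s["q"])
b=np.array([.6178,-.0255,.261])
go(s,b+[0,0,.07],down(-.2083))
go(s,b+[0,0,.07],down(-.2083-np.pi/2)); go(s,b+[0,0,.07],down(-.2083+np.pi/2))
d=arm.snapshot("top");cv2.imwrite("pics/t2.png",cv2.resize(d["img"][190:340,255:455,::-1],None,fx=4,fy=4,interpolation=cv2.INTER_CUBIC))
E
```

```text
[ 0.48634709 -0.28014699  0.31890979] 0.09420423415276738 [-6.22780529e-01  1.15733484e-01  1.11664264e+00 -1.41208718e-03
  1.90432021e+00  1.36564878e+00]
shift [ 0.056 -0.954 -0.042] turn [ 0.0004 -0.0007 -0.0334] rows 6.878403953446122 1.6793398457614532
shift [ 0.056 -0.954 -0.042] turn [-2.000e-04 -9.000e-04  2.166e-01] rows 6.878403953446122 10.891045428003324
shift [ 0.056 -0.954 -0.042] turn [ 9.000e-04 -2.000e-04 -2.834e-01] rows 6.878403953446122 14.248724719121762
```

View pics/t2.png

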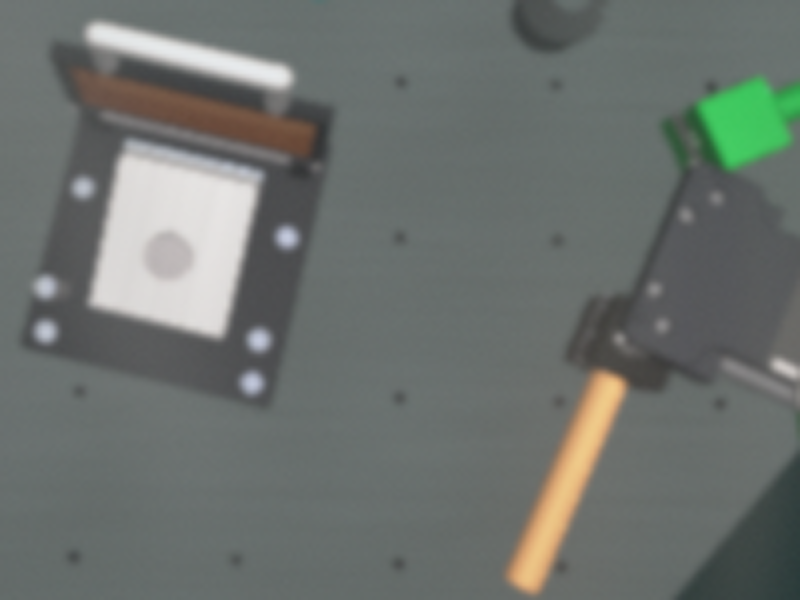

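The mallet stands upright and free, with the handle end near (525,580). The pin is still down: cap at (168,254) and no shaft visible. The guard is unchanged. Next I'll move above the bar with the jaws turned along clamp x.

Call:
servo_tool(plan=[[[0,-0.1,-0.02],[0,0,-0.019]],[[0.01,-0.2,-0.04],[0,0,-0.038]],[[0.01,-0.3,-0.06],[0,0,-0.057]],[[0.02,-0.4,-0.06],[0,0,-0.076]],[[0.03,-0.5,-0.06],[0,0,-0.095]],[[0.03,-0.6,-0.06],[0,0,-0.114]],[[0.04,-0.7,-0.06],[0,0,-0.133]],[[0.05,-0.8,-0.06],[0,0,-0.152]],[[0.05,-0.88,-0.06],[0,0,-0.171]],[[0.056,-0.954,-0.06],[0,0,-0.19]]], gripper=0.5, grip_force=12)

```text
time_s: 13.18
ee_pos: [0.6171, -0.0231, 0.3308]
eef_rot: [-2.902, -1.198, 0.01]
ft_force: [-0.9, 0.1, 0.1]
gripper_width: 0.047
```

Call:
servo_tool(plan=[[[0,0,0],[0,0,-0.019]],[[0,0,0],[0,0,-0.038]],[[0,0,0],[0,0,-0.057]],[[0,0,0],[0,0,-0.076]],[[0,0,0],[0,0,-0.093]],[[0,0,0],[0,0,-0.093]],[[0,0,0],[0,0,-0.093]],[[0,0,0],[0,0,-0.093]]])

```text
time_s: 13.85
ee_pos: [0.617, -0.025, 0.3328]
eef_rot: [-2.444, -1.972, 0.005]
ft_force: [-0.4, 0.1, 0.2]
gripper_width: 0.047
```

```bash
python3 look.py w4;  python3 - <<'E'
from h import *
from plant import arm
s=arm.read_state()
b=np.array([.6178,-.0255,.261]);print(s["q"])
go(s,b+[0,0,-.019],down(-.2083+np.pi/2));print(proj(wcam(s),[[.6273,.0201,.261],[.6084,-.0711,.261]])*1.25)
E
```

```text
{'time_s': 13.85, 'ee_pos': [0.617, -0.025, 0.3328], 'eef_rot': [-2.444, -1.9718, 0.0051], 'ft_force': [-0.4231, 0.0878, 0.1651], 'gripper_width': 0.047}
[-1.31451343e-01  2.59996903e-01  9.19730811e-01 -1.56784761e-03
  1.96413295e+00  8.05566240e-02]
shift [-0.001  0.003  0.304] turn [-0.0003  0.0003 -0.0007] rows 2.1893085675771347 0.040642346891882064
[[390.21238249 200.63509662]
 [391.26831522 322.52411216]]
```

View pics/w4.png

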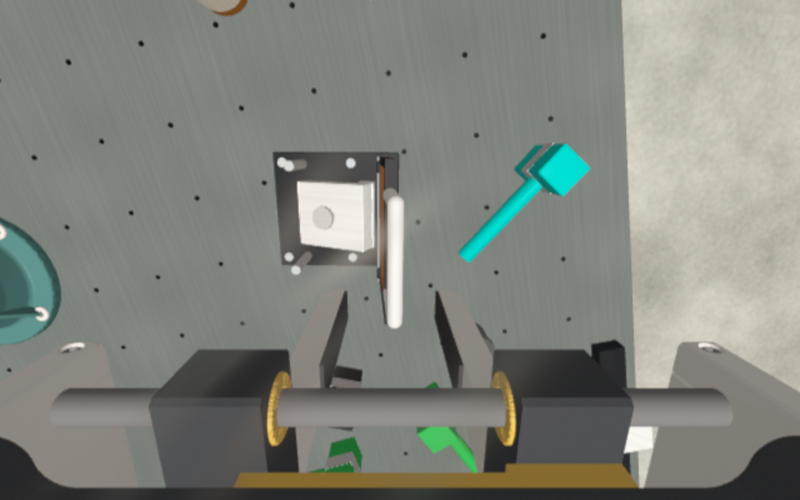

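The bar runs from (396,203) to (394,322), about 4 px (3 mm) to +x of the estimate. I'll descend with that correction and grip it.

Call:
servo_tool(plan=[[[0,0.01,0.04],[0,0,0]],[[0,0.012,0.12],[0,0,0]],[[0,0.012,0.2],[0,0,0]],[[0,0.012,0.27],[0,0,0]],[[0,0.012,0.304],[0,0,0]],[[0,0.012,0.304],[0,0,0]],[[0,0.012,0.304],[0,0,0]]])

```text
time_s: 14.48
ee_pos: [0.6207, -0.0259, 0.2429]
eef_rot: [2.443, 1.975, -0.003]
ft_force: [-0.4, 1.0, 0.3]
gripper_width: 0.0472
```

Call:
servo_tool(plan=[[[0,0,0],[0,0,0]],[[0,0,0],[0,0,0]],[[0,0,0],[0,0,0]],[[0,0,0],[0,0,0]],[[0,0,0],[0,0,0]],[[0,0,0],[0,0,0]],[[0,0,0],[0,0,0]],[[0,0,0],[0,0,0]]], gripper=0, grip_force=15)

```text
time_s: 15.15
ee_pos: [0.621, -0.0259, 0.2438]
eef_rot: [2.442, 1.974, -0.001]
ft_force: [-0.8, 0.3, 1.9]
gripper_width: 0.0116
```

```bash
python3 - <<'E'
from h import *
from plant import arm
s=arm.read_state();Rm,o=clampT(.5427,-.0085,-.2083)
R0=R.from_rotvec(s["eef_rot"]);g=s["ee_pos"]-.019*R0.as_matrix()[:,2]
l=Rm.T@(g-o);h=np.array([.065,l[1],.084]);v=l-h;r=np.hypot(v[0],v[2]);th=np.arctan2(v[2],-v[0]);print("grip local",l,"r",r,"th",th,s["ft_force"],s["gripper_width"])
N=28;
for k in range(1,N+1):
    t=th*(1-k/N);p=o+Rm@(h+[-.175*np.cos(t),0,.175*np.sin(t)+(r-.175)*np.sin(t)])
    print(k,round(t,2),(R0.inv().apply(p-g)/.3).round(3).tolist())
E
```

```text
grip local [ 0.08014855 -0.00080941  0.26283755] r 0.1794779903724223 th 1.6553002318479384 [-0.84389775  0.31286429  1.94311667] 0.0115601598318711
1 1.6 [-0.0, -0.036, -0.002]
2 1.54 [-0.0, -0.07, -0.002]
3 1.48 [-0.0, -0.105, 0.0]
4 1.42 [-0.0, -0.139, 0.005]
5 1.36 [-0.0, -0.173, 0.011]
6 1.3 [-0.001, -0.206, 0.019]
7 1.24 [-0.001, -0.239, 0.03]
8 1.18 [-0.001, -0.271, 0.042]
9 1.12 [-0.001, -0.303, 0.057]
10 1.06 [-0.001, -0.334, 0.073]
11 1.01 [-0.001, -0.363, 0.091]
12 0.95 [-0.001, -0.392, 0.111]
13 0.89 [-0.001, -0.419, 0.132]
14 0.83 [-0.001, -0.445, 0.155]
15 0.77 [-0.001, -0.47, 0.18]
16 0.71 [-0.001, -0.493, 0.206]
17 0.65 [-0.001, -0.515, 0.234]
18 0.59 [-0.001, -0.535, 0.262]
19 0.53 [-0.001, -0.553, 0.292]
20 0.47 [-0.001, -0.57, 0.323]
21 0.41 [-0.001, -0.585, 0.355]
22 0.35 [-0.001, -0.598, 0.388]
23 0.3 [-0.001, -0.609, 0.421]
24 0.24 [-0.001, -0.618, 0.456]
25 0.18 [-0.001, -0.625, 0.49]
26 0.12 [-0.001, -0.63, 0.525]
27 0.06 [-0.001, -0.633, 0.56]
28 0.0 [-0.001, -0.634, 0.596]
```

The bar is gripped (11.6 mm opening). I'll follow the arc at a calm pace.

Call:
servo_tool(plan=[[[0,-0.018,-0.002],[0,0,0]],[[0,-0.044,-0.002],[0,0,0]],[[0,-0.07,-0.002],[0,0,0]],[[0,-0.096,0],[0,0,0]],[[0,-0.122,0.002],[0,0,0]],[[0,-0.148,0.006],[0,0,0]],[[0,-0.173,0.011],[0,0,0]],[[0,-0.19,0.015],[0,0,0]],[[0,-0.206,0.019],[0,0,0]],[[0,-0.206,0.019],[0,0,0]]])

```text
time_s: 15.98
ee_pos: [0.559, -0.0122, 0.2373]
eef_rot: [-2.441, -1.976, 0.003]
ft_force: [-0.6, 3.6, 1.3]
gripper_width: 0.0115
```

Call:
servo_tool(plan=[[[0,-0.016,0.005],[0,0,0]],[[0,-0.04,0.013],[0,0,0]],[[0,-0.065,0.023],[0,0,0]],[[0,-0.085,0.032],[0,0,0]],[[0,-0.106,0.043],[0,0,0]],[[0,-0.128,0.054],[0,0,0]],[[0,-0.147,0.066],[0,0,0]],[[0,-0.167,0.079],[0,0,0]],[[0,-0.186,0.092],[0,0,0]],[[0,-0.186,0.092],[0,0,0]]])

```text
time_s: 16.82
ee_pos: [0.504, -0.0009, 0.2088]
eef_rot: [-2.441, -1.975, 0.005]
ft_force: [0.7, 5.6, -0.8]
gripper_width: 0.0115
```

Call:
servo_tool(plan=[[[0,-0.008,0.006],[0,0,0]],[[0,-0.02,0.016],[0,0,0]],[[0,-0.034,0.028],[0,0,0]],[[0,-0.047,0.038],[0,0,0]],[[0,-0.06,0.051],[0,0,0]],[[0,-0.072,0.063],[0,0,0]],[[0,-0.084,0.076],[0,0,0]],[[0,-0.095,0.088],[0,0,0]],[[0,-0.101,0.095],[0,0,0]],[[0,-0.101,0.095],[0,0,0]]])

```text
time_s: 17.65
ee_pos: [0.4754, 0.005, 0.1806]
eef_rot: [-2.443, -1.975, 0.004]
ft_force: [0.6, 3.9, -2.2]
gripper_width: 0.0113
```

Call:
servo_tool(plan=[[[0,-0.011,0.014],[0,0,0]],[[0,-0.022,0.028],[0,0,0]],[[0,-0.035,0.046],[0,0,0]],[[0,-0.048,0.066],[0,0,0]],[[0,-0.06,0.086],[0,0,0]],[[0,-0.071,0.106],[0,0,0]],[[0,-0.082,0.127],[0,0,0]],[[0,-0.092,0.149],[0,0,0]],[[0,-0.1,0.167],[0,0,0]],[[0,-0.105,0.182],[0,0,0]]])

```text
time_s: 18.48
ee_pos: [0.4449, 0.0113, 0.1261]
eef_rot: [2.442, 1.975, -0.003]
ft_force: [0.5, 1.9, 0.0]
gripper_width: 0.0114
```

Call:
servo_tool(plan=[[[0,-0.006,0.017],[0,0,0]],[[0,-0.011,0.033],[0,0,0]],[[0,-0.016,0.05],[0,0,0]],[[0,-0.02,0.068],[0,0,0]],[[0,-0.024,0.085],[0,0,0]],[[0,-0.027,0.102],[0,0,0]],[[0,-0.03,0.115],[0,0,0]],[[0,-0.031,0.125],[0,0,0]],[[0,-0.032,0.132],[0,0,0]],[[0,-0.032,0.132],[0,0,0]]])

```text
time_s: 19.32
ee_pos: [0.4361, 0.0132, 0.0869]
eef_rot: [2.442, 1.975, -0.002]
ft_force: [2.3, 1.1, -0.9]
gripper_width: 0.0115
```

```bash
python3 - <<'E'
from h import *
from plant import arm
s=arm.read_state();Rm,o=clampT(.5427,-.0085,-.2083)
g=s["ee_pos"]-.019*R.from_rotvec(s["eef_rot"]).as_matrix()[:,2]
print(Rm.T@(g-o),s["ft_force"],s["moment"],s["gripper_width"])
E
```

```text
[-0.10880457 -0.00074962  0.10590269] [ 2.34233293  1.09367886 -0.88929128] [-0.01404478 -0.61228271 -0.00287564] 0.011491201690583881
```

Call:
servo_tool(plan=[[[0,0,0.006],[0,0,0]],[[0,-0.001,0.012],[0,0,0]],[[0,-0.002,0.018],[0,0,0]],[[0,-0.003,0.024],[0,0,0]],[[0,-0.003,0.03],[0,0,0]],[[0,-0.003,0.036],[0,0,0]],[[0,-0.004,0.041],[0,0,0]],[[0,-0.004,0.045],[0,0,0]],[[0,-0.004,0.048],[0,0,0]],[[0,-0.004,0.048],[0,0,0]]])

```text
time_s: 20.15
ee_pos: [0.4351, 0.0135, 0.0729]
eef_rot: [2.442, 1.974, -0.001]
ft_force: [3.7, -0.5, -2.3]
gripper_width: 0.0114
```

Call:
servo_tool(plan=[[[0,0,0.003],[0,0,0]],[[0,0,0.006],[0,0,0]],[[0,0,0.009],[0,0,0]],[[0,0,0.01],[0,0,0]],[[0,0,0.01],[0,0,0]]])

```text
time_s: 20.57
ee_pos: [0.4351, 0.0135, 0.07]
eef_rot: [2.442, 1.974, -0.001]
ft_force: [3.6, -1.4, -1.1]
gripper_width: 0.0113
```

Call:
servo_tool(plan=[[[0,0,0.003],[0,0,0]],[[0,0,0.006],[0,0,0]],[[0,0,0.009],[0,0,0]],[[0,0,0.01],[0,0,0]],[[0,0,0.01],[0,0,0]]])

```text
time_s: 20.98
ee_pos: [0.4351, 0.0136, 0.0682]
eef_rot: [2.441, 1.975, -0.001]
ft_force: [1.0, -1.5, 5.7]
gripper_width: 0.0113
```

The z force has risen to +5.7 N, so the guard is on its posts. I'll do a tiny confirmation, then release with a part opening.

Call:
servo_tool(plan=[[[0,0,0.001],[0,0,0]],[[0,0,0.002],[0,0,0]],[[0,0,0.002],[0,0,0]],[[0,0,0.002],[0,0,0]]])

```text
time_s: 21.32
ee_pos: [0.4351, 0.0136, 0.0681]
eef_rot: [2.441, 1.974, -0.001]
ft_force: [0.2, -0.3, 6.4]
gripper_width: 0.0116
```

Call:
servo_tool(plan=[[[0,0,0],[0,0,0]],[[0,0,0],[0,0,0]],[[0,0,0],[0,0,0]],[[0,0,0],[0,0,0]],[[0,0,0],[0,0,0]],[[0,0,0],[0,0,0]]], gripper=0.4)

```text
time_s: 21.82
ee_pos: [0.4343, 0.0138, 0.0659]
eef_rot: [-2.443, -1.975, 0.003]
ft_force: [0.4, -0.1, 0.6]
gripper_width: 0.0375
```

Call:
servo_tool(plan=[[[0,0,-0.03],[0,0,0]],[[0,0,-0.08],[0,0,0]],[[0,0,-0.15],[0,0,0]],[[0,0,-0.25],[0,0,0]],[[0,0,-0.37],[0,0,0]],[[0,0,-0.48],[0,0,0]],[[0,0,-0.55],[0,0,0]],[[0,0,-0.6],[0,0,0]],[[0,0,-0.6],[0,0,0]],[[0,0,-0.6],[0,0,0]]])

```text
time_s: 22.65
ee_pos: [0.4352, 0.0139, 0.2474]
eef_rot: [2.441, 1.974, 0.001]
ft_force: [-0.6, 0.2, -0.1]
gripper_width: 0.0377
```

```bash
python3 look.py w5; python3 - <<'E'
from h import *
from plant import arm
d=arm.snapshot("scene");cv2.imwrite("pics/s5.png",cv2.resize(d["img"][110:260,200:400,::-1],None,fx=4,fy=4,interpolation=cv2.INTER_CUBIC))
c=cam("scene");Rm,o=clampT(.5427,-.0085,-.2083)
for y in(.045,-.045):print((proj(c,Rm@[-.11,y,.084]+o)[0]-[200,110])*4)
E
```

```text
{'time_s': 22.65, 'ee_pos': [0.4352, 0.0139, 0.2474], 'eef_rot': [2.4408, 1.974, 0.0008], 'ft_force': [-0.6093, 0.1828, -0.1033], 'gripper_width': 0.0377}
[660.20621268 238.31605064]
[552.47848091 215.49669356]
```

View pics/s5.png

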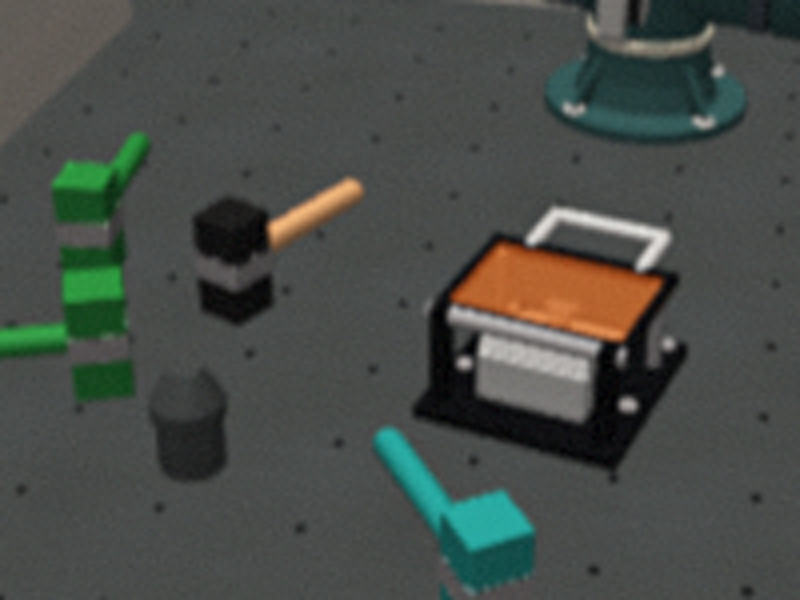

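The scene crop shows the guard level on its posts, with bar ends at about (665,237) and (555,213), within 5 px of the positions calculated for a closed guard. The mallet stands upright at about (235,260), and the robot is clear of everything.

```bash
python3 -c "
from plant import arm
print(arm.close_job())"
```

```text
the job is handed in; nothing more can be done
None
```

I did the whole job in the order asked and handed it in at about 22.7 s; `close_job()` gives no verdict.

- **Pin:** I held the mallet by its head and hit the pin once, commanded at about 0.24 m/s.
  - The blow went about 5 mm deeper than I commanded, to roughly 22 mm of pin travel. No stop force showed when it ended.
  - Pictures afterwards show the cap staying down, at about 25 mm by its size. I did not press it again to feel the stop, and no force was recorded at the moment of impact.
- **Mallet:** It stands upright on its striking face at its old spot and has been let go. The last picture confirms this.
- **Guard:** I held the bar all the way down and set it on the posts with about 6 N. After release the bar lies within 5 px of where a closed guard should be.
- **Bystanders:** I touched none of them. The objective looks unmoved in the last picture; I did not recheck the bottle and dish.

One measurement disagreed: touching the cap put it about 9 mm higher than the cameras had (0.088 m against 0.078 m), and I used the touch.

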